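Clear up after weighing

ROBOT

A 6-joint arm with a two-finger parallel gripper is mounted at the origin on the work surface; the furniture and walls round the work are solid. World frame = base frame: x ahead of the robot, y to its left, z up, the work surface at z = 0. Lengths are in m, angles in degrees, forces in N, time in s.
With the tool pointing down it reaches from about 0.4 to 0.825 m from the base axis. Payload 7 kg.
Tool frame: the origin (TCP) lies on the centre line of the jaws, within the pads' length; the fingertips stand 11 mm ahead of it and the grasp point (between the pads) lies 8 mm behind it; z points along the fingers, y is the direction in which the jaws open and shut (so a half turn about z gives the same grasp; the last joint's range is limited). The gripper opens to 88 mm and grips with 3 to 60 N. Pads are 19 mm wide; open, the fingers measure 130 mm over their backs; the gripper's body (78 mm by 193 mm) begins 47 mm behind the grasp point.
Start: joints at [90.304, 20.546, 0.682, 0, -70.136, -16.507], TCP at [0.188, 0.648, 0.204] pointing down, gripper open.
Joint ranges: [-176.03, 176.03], [-82.01, 121.73], [-58.28, 71.71], [-173.87, 95.51], [-174.79, -0.11], [-173.66, 173.66]. Speed limits (degrees/s): [136.94, 136.94, 172.46, 180, 180, 180].

INTERFACE

Orientations are given as [roll, pitch, yaw] about the fixed x, y, z axes, in that order (R = Rz(yaw) Ry(pitch) Rx(roll)).
In Python, from plant import ctrl, cams, order gives the robot as it stands.
- The arm moves only by the tool jog_arm, never from a script. Its argument "motion" is a list of rows, each an object with "offset": the shift along the tool's x, y, z in mm, a list of three; "roll": the turn about the tool's z in rad; "hand": the finger opening in mm, from 0 to 87.6. A call has 1 to 20 rows; each row is the pose to reach, as a shift and turn from the pose commanded when the call began, along the tool's axes at that moment; what a row does not reach only later rows make up. A row lasts 1/12 s, in which the tool goes at most 41.7 mm and 7.16 degrees, less where a joint would pass 70% of its speed; a pose out of reach is approached as far as the arm can. A call with a gripper value outside its range is refused whole. The fingers move at their own pace and stop on an object; the grip force is fixed at half the most. Time passes only in rows, so rows that repeat a pose let the fingers close. It gives the time, the measured TCP pose, the force and the opening at its end, in the units of the state.
- ctrl.get_obs(): the state, without advancing time (a new reading comes with each control period).
- cams.snapshot(name): name is "scene" or "side" or "wrist"; returns a dict with "img" (420x560x3 uint8, red, green, blue), "K" (3x3 intrinsics, pixels), "cam_to_world" (4x4, takes a point from camera to world coordinates); the wrist camera has in their place "T_tool_cam" (4x4, takes a point from camera to tool coordinates, whose origin is the TCP and whose axes are the flange's). Camera axes: x right, y down, z forward; pixel columns grow to the right and rows downward; lengths in m; the calibration is good to about 2 mm. A picture is of the moment at which its call begins: read the wrist's pose just before it. There is no depth.
- order.close_job(): hands the job in, once; it reports no verdict.
The state is a dict: "clock": time; "joint_pos": joint angles; "qvel": joint speeds; "tau": joint torques, N m; "tool_pos": TCP position; "orientation": TCP orientation; "force": force on the tool from outside, world axes, zero at the start; "moment": the same for the moment, N m; "opening": finger opening in m.
Only numpy, scipy, OpenCV 4.12 (cv2) and the standard library are available. Lean on these libraries where they do the work, as an engineer would, in place of code of your own. Each camera call takes 0.05 s, during which the arm holds its last target. There are 200 camera calls.

TASK

Tidy the bench after weighing: stand the red-capped sample bottle in the red tray and the black-capped sample bottle in the black tray, seat the white crucible in the dished blue stand, and stand the brass weight in the round pocket of the wooden block. Everything must end upright, let go and at rest. Never lay a bottle over, and leave the bench timer and the tape roll where they are.

Things in the scene. Friction and masses are not known exactly. Their poses are not given: they have to be found in the camera images.
- red_bottle: loose clear sample bottle with a RED screw cap (fixed), upright, round, 78 mm tall; body diameter 42 mm up to 60 mm, cap diameter 37 mm from 61 to 78 mm; about 0.1 kg. Origin: centre of the underside, z up.
- black_bottle: loose clear sample bottle with a BLACK screw cap (fixed), otherwise the same: 78 mm tall, body diameter 42 mm up to 60 mm, cap diameter 37 mm from 61 to 78 mm; about 0.1 kg. Origin: centre of the underside, z up.
- crucible: loose empty white porcelain crucible, standing upright: open tapered cup 28 mm tall, 37 mm across the rim, 24 mm across the base; 22 g. It can be pinched across the rim. Origin: centre of the underside, z up.
- weight: loose brass calibration weight with a small knob on top, upright, round, diameter 22 mm, 36 mm tall; about 0.1 kg. Origin: centre of the underside, z up.
- red_tray: fixed open RED square tray, 80 x 80 mm outside, 70 x 70 mm inside, walls 5 mm thick and 22 mm high; inner floor 5 mm above the origin. Origin: centre of the underside; x and y along its sides. (A tall tiled wall runs behind all these things, slanted along 0.966 x + 0.259 y = 0.78 m: keep the wrist off it.)
- black_tray: fixed open BLACK square tray, same sizes: 80 x 80 mm outside, 70 x 70 mm inside, walls 22 mm high, inner floor 5 mm above the origin. Origin: centre of the underside; x and y along its sides.
- crucible_stand: fixed crucible stand: a round metal foot plate 68 mm across and 4 mm thick bearing a blue conical dish 53 mm across, whose mouth is 44 mm across, 16 mm above the origin, and narrows to a flat floor 28 mm across, 6 mm above the origin; the dish centres the crucible's base as it goes down. Origin: centre of the underside, on the dish's axis, z up.
- weight_block: fixed wooden block 70 x 70 x 20 mm with one round pocket of diameter 40 mm in the middle of its top, 12 mm deep (pocket floor 8 mm above the origin). Origin: centre of the underside, on the pocket's axis.
- timer: bystander, loose: pale grey bench timer lying face up, 62 x 66 x 19 mm; to be left alone. Origin: centre of the underside.
- tape_roll: bystander, loose: roll of black tape lying flat, 62 mm across, 19 mm high; to be left alone. Origin: centre of the underside.

How it is judged (in metres and radians):
At the end, for the whole second after the job is handed in: Bottles stand on the floors of the trays of their caps' colours (centres within 22 mm), the crucible is seated in the stand (within 6 mm), the weight stands in the pocket (within 12 mm); all at floor height within 3 mm, upright within 0.12 rad, released, at rest (horizontal distance between red_bottle and red_tray below 0.022 m and z of red_bottle in the frame of red_tray between 0.002 and 0.008 m and angle between each of red_bottle, black_bottle, crucible, weight's own z axis and vertical below 0.12 rad and linear speed of each of red_bottle, black_bottle, crucible, weight below 0.02 m/s and contact force between red_bottle and red_tray above 0.02 N and horizontal distance between black_bottle and black_tray below 0.022 m and z of black_bottle in the frame of black_tray between 0.002 and 0.008 m and contact force between black_bottle and black_tray above 0.02 N and horizontal distance between crucible and crucible_stand below 0.006 m and z of crucible in the frame of crucible_stand between 0.003 and 0.009 m and contact force between crucible and crucible_stand above 0.02 N and horizontal distance between weight and weight_block below 0.012 m and z of weight in the frame of weight_block between 0.005 and 0.011 m and contact force between weight and weight_block above 0.02 N); the robot touches nothing.
It fails at once if a sample bottle is laid over (tilted by more than 0.8 rad) (angle between any of red_bottle, black_bottle's own z axis and vertical above 0.8 rad).
It fails at once if the timer or the tape roll is moved by more than 25 mm (distance of any of timer, tape_roll from where it was at the start of the episode above 0.025 m).
It also fails if it takes over 102 s, if anything falls off the work surface, if the arm or the gripper's body presses on something with over 40 N, if the wrist force passes 120 N, or if a joint passes its speed limit or range.

## Working session

There is one attempt and no reset: what is moved stays moved. The work goes in short steps, Python scripts to look and compute and a tool call to move; the robot and the scene stay as the last step left them, time stands still between calls to the robot, and variables do not carry over. Pictures are saved under pics/ and viewed, about 12 in all and at most 16, crops included, and the job is handed in when it is done.

Besides the shell and the picture viewer there is one more tool, called after ">>>" as a command line: name --argument value ..., lists and objects as JSON in quotes. jog_arm: Moves the arm, as the interface text tells. Its arguments: {"type":"object","properties":{"motion":{"type":"array"}},"required":["motion"]}

```bash
ls; mkdir -p pics
cat > h.py <<'E'
import numpy as np, cv2, json
from scipy.spatial.transform import Rotation as R
from plant import ctrl, cams, order
def save(n,f):
    s=cams.snapshot(n); cv2.imwrite(f'pics/{f}.png',s['img'][:,:,::-1]); 
    np.savez(f'pics/{f}.npz',K=s['K'],T=s['cam_to_world'] if 'cam_to_world' in s else toolT()@s['T_tool_cam']); return s
def toolT():
    o=ctrl.get_obs(); T=np.eye(4); T[:3,3]=o['tool_pos']; T[:3,:3]=R.from_euler('xyz',o['orientation'],degrees=True).as_matrix(); return T
def px2w(f,u,v,z):
    d=np.load(f'pics/{f}.npz'); r=d['T'][:3,:3]@np.linalg.inv(d['K'])@[u,v,1]; c=d['T'][:3,3]
    return c+r*(z-c[2])/r[2]
def w2px(f,p):
    d=np.load(f'pics/{f}.npz'); q=np.linalg.inv(d['T'])@np.append(p,1); q=d['K']@q[:3]; return q[:2]/q[2]
E
python3 - <<'E'
from h import *
o=ctrl.get_obs(); print(o)
for n in ['scene','side','wrist']: save(n,n+'0')
for n in ['scene0','side0','wrist0']:
    d=np.load(f'pics/{n}.npz'); print(n,d['K'].round(1).tolist(),d['T'].round(3).tolist())
E
```

```text
pics
{'clock': 0.0, 'joint_pos': array([ 9.03034032e+01,  2.05905166e+01,  6.33283046e-01, -1.97629582e-02,
       -7.01378526e+01, -1.65069055e+01]), 'qvel': array([-0.01148994, -0.04486491, -0.06184848,  0.02100377,  0.00670876,
       -0.01752234]), 'tau': array([ 2.82479086e-04, -5.82724750e+01,  2.93055439e+01,  6.99741125e+00,
        6.92023285e-03, -1.56121405e-04]), 'tool_pos': array([0.18824301, 0.64765239, 0.20273051]), 'orientation': array([ 1.79903554e+02, -9.20666494e-03, -1.62102246e+01]), 'force': array([ 0.11907669, -0.32617219,  0.45397722]), 'moment': array([ 0.01303302, -0.05794738, -0.01109751]), 'opening': 0.0879151007816611}
scene0 [[525.7, 0.0, 283.9], [0.0, 525.7, 208.0], [0.0, 0.0, 1.0]] [[0.696, -0.545, 0.467, -0.091], [-0.718, -0.53, 0.452, -0.506], [0.001, -0.649, -0.761, 1.065], [0.0, 0.0, 0.0, 1.0]]
side0 [[401.1, 0.0, 275.9], [0.0, 401.1, 206.1], [0.0, 0.0, 1.0]] [[0.74, -0.558, 0.376, 0.185], [-0.673, -0.625, 0.396, -0.273], [0.014, -0.546, -0.838, 0.798], [0.0, 0.0, 0.0, 1.0]]
wrist0 [[299.1, 0.0, 277.1], [0.0, 299.1, 211.0], [0.0, 0.0, 1.0]] [[-0.279, -0.926, -0.252, 0.256], [-0.96, 0.27, 0.073, 0.629], [0.0, 0.263, -0.965, 0.385], [0.0, 0.0, 0.0, 1.0]]
```

View pics/scene0.png

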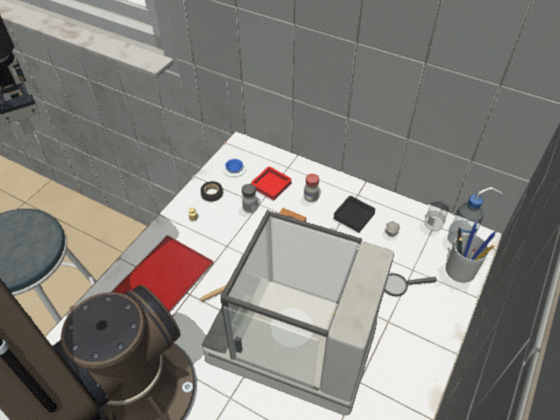

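View pics/side0.png

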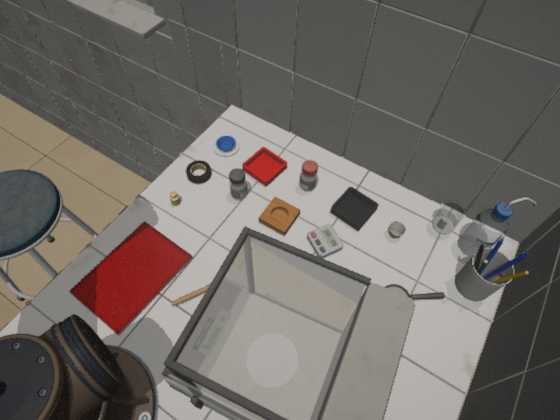

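View pics/wrist0.png

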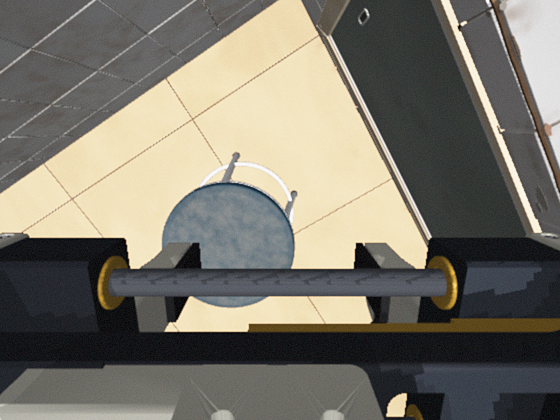

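The side view shows everything: stand (226,145), red tray (265,166), red bottle cap (310,167), black bottle cap (237,175), tape roll (199,171), weight (175,198), block (280,215), timer (325,240), black tray (355,208) and crucible (397,229). The scene view agrees. The wrist camera still looks off the bench. I'll enlarge the side view.

Run:
```python
from h import *
im=cv2.imread('pics/side0.png')[120:270,150:420]
cv2.imwrite('pics/crop1.png',cv2.resize(im,None,fx=2.96,fy=2.96,interpolation=cv2.INTER_CUBIC))
im=cv2.imread('pics/side0.png')
for n,u,v,z in [('stand',226,144,.016),('redtray',265,164,.022),('redcap',310,167,.078),('blackcap',237,175,.078),('tape',199,170,.019),('weight',174.5,193,.036),('block',280,213,.02),('timer',325,240,.019),('btray',355,206,.022),('cruc',397,226,.028)]:
    p=px2w('side0',u,v,z); print(n,p.round(3),w2px('scene0',p).round(0),'r',np.hypot(*p[:2]).round(3),'wall',(.78-.966*p[0]-.259*p[1]).round(3))
```

```text
stand [0.568 0.325 0.016] [235. 166.] r 0.654 wall 0.147
redtray [0.596 0.205 0.022] [272. 181.] r 0.631 wall 0.151
redcap [0.638 0.095 0.078] [313. 179.] r 0.645 wall 0.139
blackcap [0.499 0.188 0.078] [249. 189.] r 0.533 wall 0.25
tape [0.465 0.3   0.019] [213. 189.] r 0.553 wall 0.254
weight [0.376 0.27  0.036] [193. 209.] r 0.463 wall 0.346
block [0.528 0.075 0.02 ] [289. 221.] r 0.533 wall 0.25
timer [ 0.555 -0.042  0.019] [331. 241.] r 0.556 wall 0.255
btray [ 0.67  -0.027  0.022] [355. 211.] r 0.67 wall 0.14
cruc [ 0.696 -0.127  0.028] [393. 225.] r 0.707 wall 0.141
```

View pics/crop1.png

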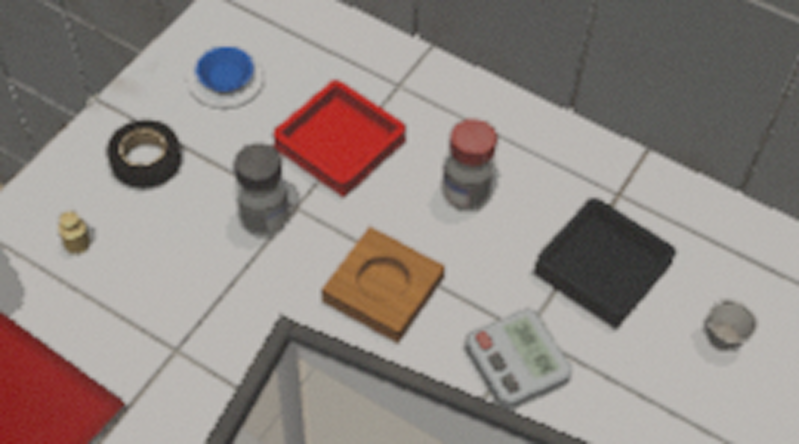

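```bash
cat >> h.py <<'E'
def go(target,yaw):
    T=toolT(); d=T[:3,:3].T@(np.array(target)-T[:3,3])*1000
    y0=np.degrees(np.arctan2(T[1,0],T[0,0])); r=-np.radians((yaw-y0+180)%360-180)
    print('off',d.round(1),'roll',round(r,3),'yaw',y0.round(2),'tcp',T[:3,3].round(4))
E
python3 - <<'E'
from h import *
c=lambda x,y:(150+x/2.96,120+y/2.96)
for n,x,y,z in [('stand',225,70,.016),('redtray',340,130,.022),('redcap',473,133,.078),('blackcap',258,159,.078),('weight',67,216,.036),('block',384,276,.02),('btray',606,257,.022),('cruc',730,322,.028),('btL',537,265,.022),('btT',597,200,.022),('btR',675,255,.022),('rtL',275,133,.022),('rtT',338,82,.022)]:
    p=px2w('side0',*c(x,y),z); print(n,p.round(3),w2px('scene0',p).round(0))
def tri(a,b):
    A=[];
    for f,u in (('side0',a),('scene0',b)):
        d=np.load(f'pics/{f}.npz'); P=d['K']@np.linalg.inv(d['T'])[:3]; A+= [u[0]*P[2]-P[0],u[1]*P[2]-P[1]]
    X=np.linalg.svd(np.array(A))[2][-1]; return X[:3]/X[3]
print('box',tri((246,229),(269,213)),tri((367,281),(360,238)))
for p in ([0,0,0],[0,0,.1],[0,0,.18]): 
    T=toolT(); print(w2px('wrist0',(T@np.append(p,1))[:3]))
go([.376,.27,.2],15)
E
```

```text
stand [0.569 0.326 0.016] [235. 166.]
redtray [0.596 0.205 0.022] [272. 181.]
redcap [0.642 0.1   0.078] [313. 177.]
blackcap [0.501 0.191 0.078] [249. 188.]
weight [0.373 0.273 0.036] [192. 209.]
block [0.527 0.075 0.02 ] [289. 221.]
btray [ 0.667 -0.028  0.022] [355. 212.]
cruc [ 0.689 -0.131  0.028] [393. 228.]
btL [0.622 0.002 0.022] [335. 215.]
btT [0.703 0.013 0.022] [352. 196.]
btR [ 0.709 -0.063  0.022] [376. 210.]
rtL [0.554 0.239 0.022] [252. 183.]
rtT [0.63  0.246 0.022] [270. 167.]
box [ 0.35186169 -0.036549    0.29567801] [ 0.41070984 -0.2080657   0.31810363]
[278.13194637 241.85854932]
[277.87590662 204.56192151]
[277.76781129 188.81596399]
off [285.7 310.4   3.4] roll -0.545 yaw -16.21 tcp [0.1883 0.6478 0.2029]
```

>>> jog_arm --motion '[{"offset":[285,310,0],"roll":-0.545,"hand":60},{"offset":[285,310,0],"roll":-0.545,"hand":60},{"offset":[285,310,0],"roll":-0.545,"hand":60},{"offset":[285,310,0],"roll":-0.545,"hand":60},{"offset":[285,310,0],"roll":-0.545,"hand":60},{"offset":[285,310,0],"roll":-0.545,"hand":60},{"offset":[285,310,0],"roll":-0.545,"hand":60},{"offset":[285,310,0],"roll":-0.545,"hand":60},{"offset":[285,310,0],"roll":-0.545,"hand":60},{"offset":[285,310,0],"roll":-0.545,"hand":60},{"offset":[285,310,60],"roll":-0.545,"hand":60},{"offset":[285,310,60],"roll":-0.545,"hand":60},{"offset":[285,310,60],"roll":-0.545,"hand":60},{"offset":[285,310,60],"roll":-0.545,"hand":60},{"offset":[285,310,60],"roll":-0.545,"hand":60}]'

```text
clock: 1.4
tool_pos: [0.3761, 0.272, 0.1449]
orientation: [-180.0, -0.1, 15.1]
force: [0.2, 0.6, -0.1]
opening: 0.0598
```

Run:
```python
from h import *
o=ctrl.get_obs(); print(o['clock'],o['joint_pos'].round(1),o['force'].round(1))
save('wrist','w1'); print(w2px('w1',[.373,.273,.036])); go([.373,.273,.024],15)
```

```text
1.4 [ 60.3   3.2 -29.9   0.  -56.7  44.7] [ 0.2  0.6 -0.1]
[276.53764089 205.70902513]
off [ -3.   -1.4 121.1] roll 0.002 yaw 15.09 tcp [0.3761 0.2723 0.1451]
```

View pics/w1.png

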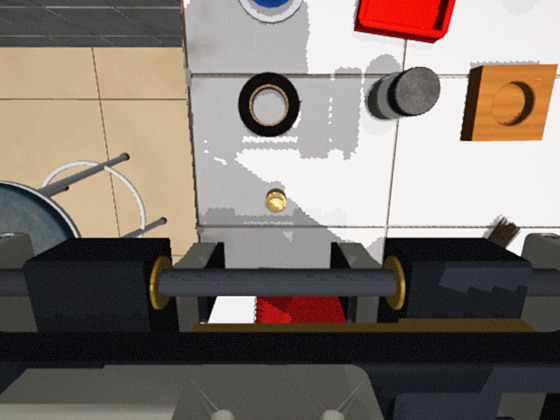

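The wrist view shows the weight at (276,200), the black cap top at (415,91), the block pocket at (512,102) and the tape roll at (269,104). I'll segment these to refine them.

Run:
```python
from h import *
im=cv2.imread('pics/w1.png'); h=cv2.cvtColor(im,cv2.COLOR_BGR2HSV)[180:220,255:300]
m=(h[...,1]>70)&(h[...,0]>12)&(h[...,0]<40); ys,xs=np.nonzero(m); print(xs.min()+255,xs.max()+255,ys.min()+180,ys.max()+180,xs.mean()+255,ys.mean()+180)
for r in m: print(''.join('#' if k else '.' for k in r))
for z in (0,.02,.036): print(w2px('w1',[.38,.273,z]).round(1))
print('w',px2w('w1',276,198,.036),'b',px2w('w1',415,91,.078),'blk',px2w('w1',512,102,.02))
```

```text
266 285 189 211 275.3821138211382 200.15176151761517
.............................................
.............................................
.............................................
.............................................
.............................................
.............................................
.............................................
.............................................
.............................................
.................#######.....................
................##########...................
..............##############.................
.............###############.................
.............################................
............#################................
............##################...............
............##################...............
...........###################...............
...........####################..............
...........####################..............
...........####################..............
...........####################..............
...........########....########....
[... 247 characters left out ...]
.......################................
..............##############.................
...............############..................
................#########....................
.............................................
.............................................
.............................................
.............................................
.............................................
.............................................
.............................................
.............................................
[278.3 192. ]
[278.3 195.7]
[278.4 199.1]
w [0.38050959 0.27557329 0.036     ] b [0.50011983 0.19546463 0.078     ] blk [0.52827831 0.07897573 0.02      ]
```

>>> jog_arm --motion '[{"offset":[0,-3,40],"roll":0,"hand":50},{"offset":[0,-3,75],"roll":0,"hand":50},{"offset":[0,-3,100],"roll":0,"hand":50},{"offset":[0,-3,115],"roll":0,"hand":50},{"offset":[0,-3,121],"roll":0,"hand":50},{"offset":[0,-3,121],"roll":0,"hand":50},{"offset":[0,-3,121],"roll":0,"hand":10},{"offset":[0,-3,121],"roll":0,"hand":10},{"offset":[0,-3,121],"roll":0,"hand":10},{"offset":[0,-3,121],"roll":0,"hand":10},{"offset":[0,-3,121],"roll":0,"hand":10},{"offset":[0,-3,121],"roll":0,"hand":10},{"offset":[0,-3,121],"roll":0,"hand":10},{"offset":[0,-3,121],"roll":0,"hand":10}]'

```text
clock: 2.62
tool_pos: [0.3748, 0.2739, 0.0228]
orientation: [-180.0, -0.0, 15.0]
force: [1.0, -0.0, -0.7]
opening: 0.0106
```

Run:
```python
from h import *
go([.528,.077,.15],15); go([.5,.193,.15],15)
```

```text
off [  97.   229.8 -127.2] roll 0.0 yaw 15.02 tcp [0.3748 0.2739 0.0228]
off [ 100.   110.5 -127.2] roll 0.0 yaw 15.02 tcp [0.3748 0.2739 0.0228]
```

Run:
```python
from h import *
a=save('wrist','w2')['img'][130:330,150:410]; b=save('side','s2')['img'][150:250,110:240]
i=np.hstack([cv2.resize(a,(390,300)),cv2.resize(b,(390,300))]); cv2.imwrite('pics/c2.png',i[:,:,::-1])
```

```text
(no output)
```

View pics/c2.png

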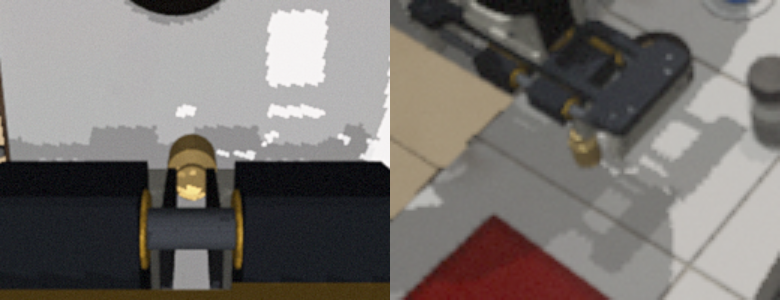

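The weight is upright but sits just ahead (+x) of the pads: knob at about wrist pixel (277,250), body back edge at row 220. The jaws missed or squeezed it forward.

Run:
```python
from h import *
for v in (246,250,254): print(v,px2w('w2',276.7,v,.034).round(4))
print('back edge z.022',px2w('w2',277,220,.022).round(4), px2w('w2',277,220,.0).round(4))
T=toolT(); 
for x in (0,.01,.02): print(x,w2px('w2',(T@[x,0,-.012,1])[:3]).round(1),w2px('w2',(T@[x+.011,0,.0,1])[:3]).round(1))
```

```text
246 [0.3765 0.2753 0.034 ]
250 [0.374  0.2746 0.034 ]
254 [0.3714 0.274  0.034 ]
back edge z.022 [0.3891 0.2785 0.022 ] [0.3826 0.2768 0.    ]
0 [278.3 249.6] [278.3 226.4]
0.01 [278.4 234.2] [278.3 211.3]
0.02 [278.4 218.2] [278.3 195.8]
```

>>> jog_arm --motion '[{"offset":[0,0,0],"roll":0,"hand":0},{"offset":[0,0,0],"roll":0,"hand":0},{"offset":[0,0,0],"roll":0,"hand":0},{"offset":[0,0,0],"roll":0,"hand":0},{"offset":[0,0,-10],"roll":0,"hand":0},{"offset":[0,0,-20],"roll":0,"hand":0},{"offset":[0,0,-30],"roll":0,"hand":0},{"offset":[0,0,-40],"roll":0,"hand":0},{"offset":[0,0,-40],"roll":0,"hand":0},{"offset":[0,0,-40],"roll":0,"hand":0}]'

```text
clock: 3.55
tool_pos: [0.3749, 0.2742, 0.0629]
orientation: [-179.9, -0.0, 15.0]
force: [-0.2, -0.4, -0.9]
opening: 0.0001
```

Run:
```python
from h import *
a=save('wrist','w3')['img'][130:330,150:410]; b=save('side','s3')['img'][150:250,110:240]
i=np.hstack([cv2.resize(a,(390,300)),cv2.resize(b,(390,300))]); cv2.imwrite('pics/c3.png',i[:,:,::-1])
go([.528,.077,.15],15)
```

```text
off [ 97.3 229.6 -87.8] roll 0.0 yaw 15.01 tcp [0.3745 0.2735 0.0622]
```

View pics/c3.png

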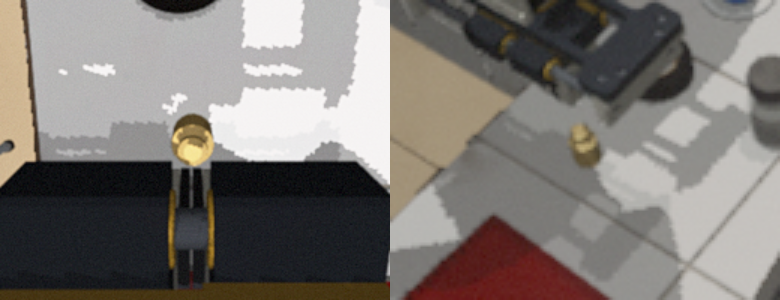

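The jaws shut on nothing. The weight stands upright ahead of them: silhouette rows 115–165 in the crop, knob at about (192,148), i.e. wrist pixel (278,229).

Run:
```python
from h import *
im=cv2.imread('pics/w3.png'); h=cv2.cvtColor(im,cv2.COLOR_BGR2HSV)
m=(h[...,1]>70)&(h[...,0]>12)&(h[...,0]<40); m[:200]=0;m[242:]=0;m[:,:250]=0;m[:,310:]=0
ys,xs=np.nonzero(m); print(xs.min(),xs.max(),ys.min(),ys.max(),np.median(xs))
T=toolT()
for X in (.384,.388,.392,.396):
  # silhouette of cylinder r11, z0-.024 and knob top
  pts=[w2px('w3',[X+.966*.011*np.cos(a)*1-.259*.011*np.sin(a),.278+.259*.011*np.cos(a)+.966*.011*np.sin(a),z]) for a in np.linspace(0,6.28,60) for z in (0,.022)]
  print(X,np.min(pts,0).round(1),np.max(pts,0).round(1),w2px('w3',[X,.278,.036]).round(1))
s=cv2.imread('pics/s3.png'); h=cv2.cvtColor(s,cv2.COLOR_BGR2HSV)
m=(h[...,1]>90)&(h[...,0]>12)&(h[...,0]<40); m[:185]=0;m[210:]=0;m[:,:165]=0;m[:,185:]=0
ys,xs=np.nonzero(m); print('side s3',xs.min(),xs.max(),ys.min(),ys.max(),[ (int(y),xs[ys==y].min(),xs[ys==y].max()) for y in sorted(set(ys))])
s=cv2.imread('pics/side0.png'); h=cv2.cvtColor(s,cv2.COLOR_BGR2HSV)
m=(h[...,1]>90)&(h[...,0]>12)&(h[...,0]<40); m[:185]=0;m[210:]=0;m[:,:165]=0;m[:,185:]=0
ys,xs=np.nonzero(m); print('side0',[ (int(y),xs[ys==y].min(),xs[ys==y].max()) for y in sorted(set(ys))])
```

```text
264 303 206 240 278.0
0.384 [261.7 191.3] [290.2 224.6] [275.8 216.1]
0.388 [262.9 186.7] [291.6 219.9] [277.3 210.9]
0.392 [264.2 182.1] [293.  215.1] [278.7 205.7]
0.396 [265.5 177.4] [294.5 210.3] [280.2 200.5]
side s3 170 179 192 204 [(192, np.int64(171), np.int64(174)), (193, np.int64(171), np.int64(175)), (194, np.int64(171), np.int64(176)), (195, np.int64(171), np.int64(177)), (196, np.int64(170), np.int64(177)), (197, np.int64(170), np.int64(178)), (198, np.int64(171), np.int64(178)), (199, np.int64(171), np.int64(178)), (200, np.int64(171), np.int64(179)), (201, np.int64(172), np.int64(179)), (202, np.int64(172), np.int64(179)), (203, np.int64(172), np.int64(178)), (204, np.int64(173), np.int64(177))]
side0 [(192, np.int64(172), np.int64(174)), (193, np.int64(171), np.int64(174)), (194, np.int64(171), np.int64(176)), (195, np.int64(171), np.int64(177)), (196, np.int64(171), np.int64(177)), (197, np.int64(171), np.int64(178)), (198, np.int64(171), np.int64(174)), (199, np.int64(171), np.int64(171)), (200, np.int64(175), np.int64(178)), (201, np.int64(172), np.int64(177)), (202, np.int64(172), np.int64(178)), (203, np.int64(173), np.int64(178)), (204, np.int64(174), np.int64(177))]
```

Run:
```python
from h import *
T=toolT()
for z in (.011,0,-.012,-.05): print(z,w2px('s3',(T@[0,0,z,1])[:3]).round(1),w2px('w3',(T@[0,0,z,1])[:3]).round(1))
for z in (0,.036): print(w2px('s3',[.374,.274,z]).round(1))
a=cv2.imread('pics/w3.png')[190:330,200:360]; b=cv2.imread('pics/s3.png')[150:220,140:220]
i=np.hstack([cv2.resize(a,(400,350),interpolation=2),cv2.resize(b,(400,350),interpolation=2)]); cv2.imwrite('pics/c4.png',i)
```

```text
0.011 [171.7 188.8] [278.5 236.7]
0 [170.7 185.9] [278.5 242.6]
-0.012 [169.6 182.8] [278.6 249.7]
-0.05 [165.9 172.2] [278.9 279.8]
[175.8 201.3]
[172.8 192.6]
```

View pics/c4.png

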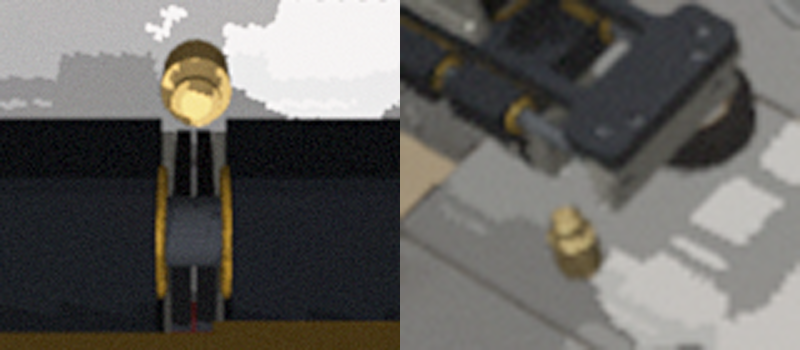

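>>> jog_arm --motion '[{"offset":[0,0,0],"roll":0,"hand":45},{"offset":[0,0,0],"roll":0,"hand":45},{"offset":[0,0,0],"roll":0,"hand":45},{"offset":[0,0,0],"roll":0,"hand":45},{"offset":[0,0,0],"roll":0,"hand":45},{"offset":[0,0,15],"roll":0,"hand":45},{"offset":[0,0,30],"roll":0,"hand":45},{"offset":[0,0,41],"roll":0,"hand":45},{"offset":[0,0,47],"roll":0,"hand":45},{"offset":[0,0,47],"roll":0,"hand":45},{"offset":[0,0,47],"roll":0,"hand":12},{"offset":[0,0,47],"roll":0,"hand":12},{"offset":[0,0,47],"roll":0,"hand":12},{"offset":[0,0,47],"roll":0,"hand":12},{"offset":[0,0,47],"roll":0,"hand":12},{"offset":[0,0,47],"roll":0,"hand":12},{"offset":[0,0,47],"roll":0,"hand":12}]'

```text
clock: 5.07
tool_pos: [0.3748, 0.274, 0.0159]
orientation: [-180.0, -0.0, 15.0]
force: [-0.1, -0.3, -0.1]
opening: 0.0126
```

Run:
```python
from h import *
a=save('wrist','w5')['img'][190:330,200:360]; b=save('side','s5')['img'][150:220,140:220]
i=np.hstack([cv2.resize(a,(400,350),interpolation=2),cv2.resize(b,(400,350),interpolation=2)]); cv2.imwrite('pics/c5.png',i[:,:,::-1])
print(ctrl.get_obs()['opening'])
go([.528,.077,.15],15)
```

```text
0.012095068382748864
off [  97.   229.8 -134.3] roll 0.0 yaw 15.02 tcp [0.3748 0.2739 0.0158]
```

View pics/c5.png

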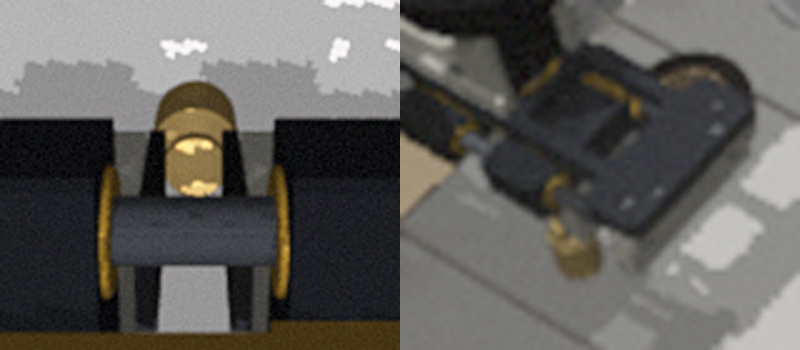

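The knob sits between the pads and the body is visible below the tips. Both cameras put the fingertips about 15 mm higher than the readings imply. I'll lower gently and watch the force.

>>> jog_arm --motion '[{"offset":[0,0,0],"roll":0,"hand":45},{"offset":[0,0,0],"roll":0,"hand":45},{"offset":[0,0,0],"roll":0,"hand":45},{"offset":[0,0,0],"roll":0,"hand":45},{"offset":[0,0,2],"roll":0,"hand":45},{"offset":[0,0,4],"roll":0,"hand":45},{"offset":[0,0,6],"roll":0,"hand":45},{"offset":[0,0,6],"roll":0,"hand":45}]'

```text
clock: 5.83
tool_pos: [0.3746, 0.2735, 0.0091]
orientation: [180.0, 0.0, 15.0]
force: [-0.5, -0.1, 0.4]
opening: 0.0448
```

>>> jog_arm --motion '[{"offset":[0,0,2],"roll":0,"hand":45},{"offset":[0,0,4],"roll":0,"hand":45},{"offset":[0,0,4],"roll":0,"hand":45}]'

```text
clock: 6.08
tool_pos: [0.3746, 0.2736, 0.0053]
orientation: [180.0, 0.0, 15.0]
force: [-0.1, -0.1, -0.2]
opening: 0.0447
```

>>> jog_arm --motion '[{"offset":[0,0,0],"roll":0,"hand":14},{"offset":[0,0,0],"roll":0,"hand":14},{"offset":[0,0,0],"roll":0,"hand":14},{"offset":[0,0,0],"roll":0,"hand":14},{"offset":[0,0,0],"roll":0,"hand":14},{"offset":[0,0,0],"roll":0,"hand":14},{"offset":[0,0,0],"roll":0,"hand":14}]'

```text
clock: 6.67
tool_pos: [0.3747, 0.2738, 0.0056]
orientation: [180.0, 0.0, 15.0]
force: [0.1, -0.1, -1.9]
opening: 0.0146
```

Run:
```python
from h import *
a=save('wrist','w6')['img'][190:330,200:360]; b=save('side','s6')['img'][150:220,140:220]
i=np.hstack([cv2.resize(a,(400,350),interpolation=2),cv2.resize(b,(400,350),interpolation=2)]); cv2.imwrite('pics/c6.png',i[:,:,::-1])
print(ctrl.get_obs()['opening'])
go([.528,.077,.15],15)
```

```text
0.014835525228083403
off [  97.1  229.8 -144.4] roll 0.0 yaw 15.02 tcp [0.3747 0.2738 0.0056]
```

View pics/c6.png

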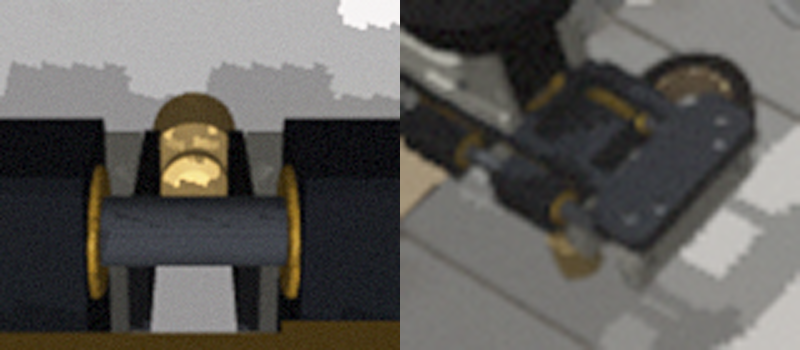

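>>> jog_arm --motion '[{"offset":[0,0,0],"roll":0,"hand":6},{"offset":[0,0,0],"roll":0,"hand":6},{"offset":[0,0,0],"roll":0,"hand":6},{"offset":[0,0,0],"roll":0,"hand":6}]'

```text
clock: 7.1
tool_pos: [0.3747, 0.2738, 0.0057]
orientation: [180.0, 0.0, 15.0]
force: [0.3, -0.5, -1.5]
opening: 0.0148
```

>>> jog_arm --motion '[{"offset":[0,0,-5],"roll":0,"hand":6},{"offset":[0,0,-15],"roll":0,"hand":6},{"offset":[0,0,-30],"roll":0,"hand":6},{"offset":[0,0,-60],"roll":0,"hand":6},{"offset":[0,0,-95],"roll":0,"hand":6},{"offset":[0,0,-120],"roll":0,"hand":6},{"offset":[0,0,-130],"roll":0,"hand":6},{"offset":[0,0,-130],"roll":0,"hand":6}]'

```text
clock: 7.77
tool_pos: [0.3759, 0.2753, 0.139]
orientation: [-179.8, -0.3, 15.0]
force: [-0.1, 0.8, -1.8]
opening: 0.0151
```

Run:
```python
from h import *
a=save('wrist','w7')['img'][130:330,180:380]; b=save('side','s7')['img'][110:210,110:210]
i=np.hstack([cv2.resize(a,(400,400),interpolation=2),cv2.resize(b,(400,400),interpolation=2)]); cv2.imwrite('pics/c7.png',i[:,:,::-1])
o=ctrl.get_obs(); print(o['opening'],o['force'])
go([.528,.077,.135],15)
```

```text
0.014916522242249973 [ 0.01621557 -0.53052938 -0.92150071]
off [ 97.3 229.8   0.6] roll 0.0 yaw 15.01 tcp [0.3745 0.2737 0.1357]
```

View pics/c7.png

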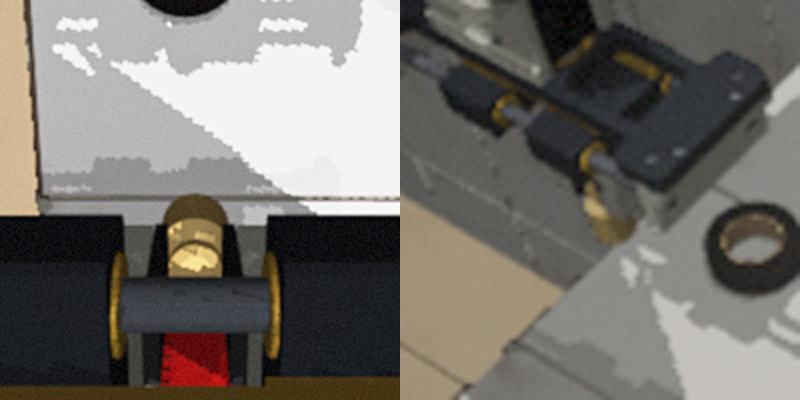

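The weight is held by its knob and lifted. I'll carry it over the block.

>>> jog_arm --motion '[{"offset":[6,14,0],"roll":0,"hand":6},{"offset":[15,36,0],"roll":0,"hand":6},{"offset":[27,64,0],"roll":0,"hand":6},{"offset":[40,95,0],"roll":0,"hand":6},{"offset":[53,126,0],"roll":0,"hand":6},{"offset":[66,157,0],"roll":0,"hand":6},{"offset":[78,185,0],"roll":0,"hand":6},{"offset":[88,208,0],"roll":0,"hand":6},{"offset":[94,223,0],"roll":0,"hand":6},{"offset":[97,229,0],"roll":0,"hand":6},{"offset":[97,230,40],"roll":0,"hand":6},{"offset":[97,230,70],"roll":0,"hand":6},{"offset":[97,230,80],"roll":0,"hand":6},{"offset":[97,230,80],"roll":0,"hand":6},{"offset":[97,230,80],"roll":0,"hand":6}]'

```text
clock: 9.12
tool_pos: [0.5279, 0.077, 0.0556]
orientation: [179.9, 0.1, 15.1]
force: [-0.5, 0.3, 0.2]
opening: 0.0152
```

Run:
```python
from h import *
o=ctrl.get_obs(); print(o['opening'],o['force'],o['joint_pos'].round(1))
w=save('wrist','w8')['img']; b=save('side','s8')['img'][130:250,210:340]
i=np.hstack([cv2.resize(w[100:300,180:400],(440,400),interpolation=2),cv2.resize(b,(360,332),interpolation=2)[:,:] if 0 else cv2.resize(b,(360,400),interpolation=2)]); cv2.imwrite('pics/c8.png',i[:,:,::-1])
T=toolT(); print('pocket px',w2px('w8',[.5275,.077,.02]),'side',w2px('s8',[.5275,.077,.02]))
print(w2px('w8',(T@[0,0,0.01,1])[:3]),w2px('w7',[.3745,.2737,.13]))
go([.528,.077,.0146],15)
```

```text
0.015178461209580992 [-0.53681389  0.33169487  0.22380185] [ 29.4  15.8 -28.    0.  -46.3  75.7]
pocket px [278.22140549 226.76857221] side [279.32658057 212.64640354]
[278.05881426 236.74275892] [279.22365768 239.79859477]
off [-1.4  0.3 42.6] roll 0.001 yaw 15.08 tcp [0.5292 0.0777 0.0572]
```

View pics/c8.png

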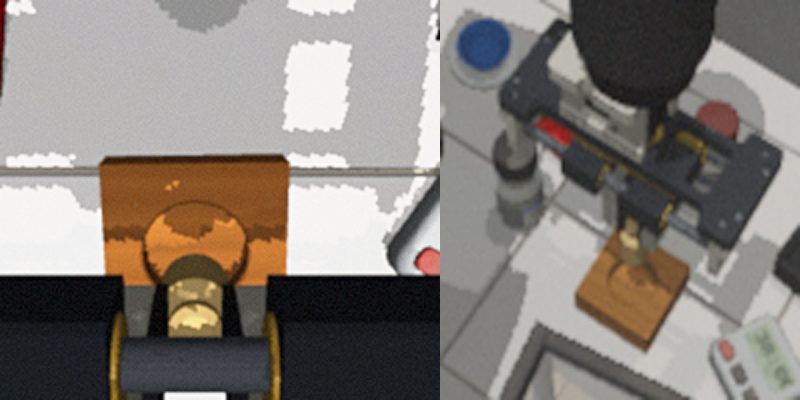

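Pocket centre is at wrist pixel (277.5,225), matching the prediction to about 2 mm, and the weight hangs in line above it. Lowering.

>>> jog_arm --motion '[{"offset":[0,0,12],"roll":0,"hand":6},{"offset":[0,0,24],"roll":0,"hand":6},{"offset":[0,0,32],"roll":0,"hand":6},{"offset":[0,0,38],"roll":0,"hand":6},{"offset":[0,0,41],"roll":0,"hand":6},{"offset":[0,0,41],"roll":0,"hand":6},{"offset":[0,0,41],"roll":0,"hand":6}]'

```text
clock: 9.8
tool_pos: [0.5284, 0.077, 0.0151]
orientation: [180.0, -0.0, 15.0]
force: [-0.2, 0.2, -1.8]
opening: 0.015
```

>>> jog_arm --motion '[{"offset":[0,0,1],"roll":0,"hand":6},{"offset":[0,0,1],"roll":0,"hand":40},{"offset":[0,0,1],"roll":0,"hand":40},{"offset":[0,0,1],"roll":0,"hand":40},{"offset":[0,0,1],"roll":0,"hand":40},{"offset":[0,0,1],"roll":0,"hand":40},{"offset":[0,0,-20],"roll":0,"hand":40},{"offset":[0,0,-60],"roll":0,"hand":40},{"offset":[0,0,-100],"roll":0,"hand":40},{"offset":[0,0,-135],"roll":0,"hand":52},{"offset":[104,241,-135],"roll":0,"hand":52},{"offset":[104,241,-135],"roll":0,"hand":52},{"offset":[104,241,-135],"roll":0,"hand":52},{"offset":[104,241,-135],"roll":0,"hand":52},{"offset":[104,241,-135],"roll":0,"hand":52},{"offset":[104,241,-135],"roll":0,"hand":52},{"offset":[104,241,-135],"roll":0,"hand":52},{"offset":[104,241,-110],"roll":0,"hand":52},{"offset":[104,241,-85],"roll":0,"hand":52},{"offset":[104,241,-85],"roll":0,"hand":52}]'

```text
clock: 11.47
tool_pos: [0.6875, -0.1291, 0.0938]
orientation: [-179.8, 0.5, 14.9]
force: [-2.1, 0.6, -2.1]
opening: 0.0522
```

Run:
```python
from h import *
o=ctrl.get_obs(); print(o['opening'],o['force'],o['joint_pos'].round(1))
w=save('wrist','w9')['img']; b=save('side','s9')['img'][160:250,230:320]
i=np.hstack([cv2.resize(w[100:300,180:400],(440,400),interpolation=2),cv2.resize(b,(360,360),interpolation=2)if 0 else cv2.resize(b,(360,400),interpolation=2)]); cv2.imwrite('pics/c9.png',i[:,:,::-1])
for x in (.685,.69,.695): print(x,w2px('w9',[x,-.129,.028]),w2px('w9',[x,-.129,0]))
```

```text
0.05216548712548953 [-2.09162324  0.60660095 -2.05847648] [  5.2  27.5  -3.2  -0.1 -59.7  99.8]
0.685 [276.89840723 217.21160567] [276.98427696 208.8424524 ]
0.69 [278.38321733 211.88751399] [278.32986211 203.98110707]
0.695 [279.88293247 206.50997723] [279.68767887 199.07557127]
```

View pics/c9.png

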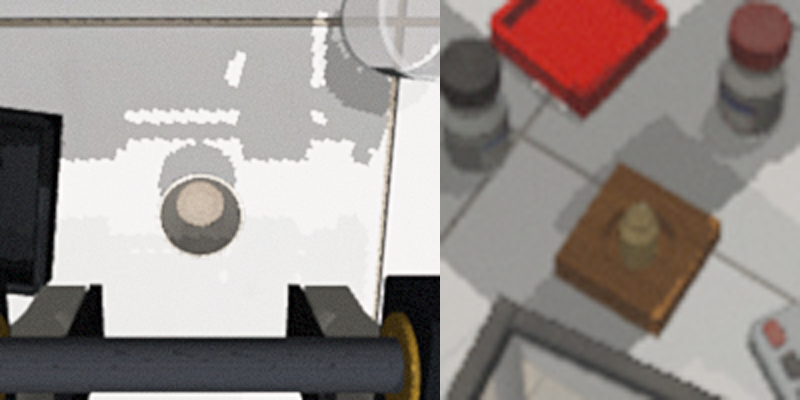

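The weight stands upright in the pocket (side view). The crucible rim centre is at wrist pixel (280,207), i.e. about (0.6945, −0.129). A glass beaker shows at upper right, so I'll check its clearance.

Run:
```python
from h import *
go([.6945,-.129,.0],15)
T=toolT(); 
for z in (0,.05,.09):
  p=px2w('w9',352,118,z); q=px2w('w9',390,139,z); print(z,p.round(3),q.round(3),'tool rel crucible', (T[:3,:3].T@(p-[.6945,-.129,z])).round(3),(T[:3,:3].T@(q-[.6945,-.129,z])).round(3))
def tri(a,b):
    A=[]
    for f,u in (('side0',a),('scene0',b)):
        d=np.load(f'pics/{f}.npz'); P=d['K']@np.linalg.inv(d['T'])[:3]; A+= [u[0]*P[2]-P[0],u[1]*P[2]-P[1]]
    X=np.linalg.svd(np.array(A))[2][-1]; return X[:3]/X[3]
print('beaker base',px2w('side0',445,225,0).round(3),'top rim',tri((450,212),(439,208)).round(3))
```

```text
off [ 4.4  1.1 99. ] roll 0.001 yaw 15.04 tcp [ 0.6903 -0.1291  0.099 ]
0 [ 0.783 -0.172  0.   ] [ 0.775 -0.211  0.   ] tool rel crucible [ 0.074  0.064 -0.   ] [ 0.056  0.1   -0.   ]
0.05 [ 0.778 -0.161  0.05 ] [ 0.772 -0.193  0.05 ] tool rel crucible [ 0.073  0.052 -0.   ] [ 0.058  0.082 -0.   ]
0.09 [ 0.775 -0.152  0.09 ] [ 0.769 -0.178  0.09 ] tool rel crucible [ 0.072  0.043 -0.   ] [ 0.059  0.067 -0.   ]
beaker base [ 0.8   -0.195  0.   ] top rim [ 0.792 -0.19   0.063]
```

>>> jog_arm --motion '[{"offset":[4,1,30],"roll":0,"hand":52},{"offset":[4,1,60],"roll":0,"hand":52},{"offset":[4,1,82],"roll":0,"hand":52},{"offset":[4,1,93],"roll":0,"hand":52},{"offset":[4,1,98],"roll":0,"hand":52},{"offset":[4,1,98],"roll":0,"hand":52},{"offset":[4,1,98],"roll":0,"hand":28},{"offset":[4,1,98],"roll":0,"hand":28},{"offset":[4,1,98],"roll":0,"hand":28},{"offset":[4,1,98],"roll":0,"hand":28},{"offset":[4,1,98],"roll":0,"hand":28},{"offset":[4,1,98],"roll":0,"hand":28}]'

```text
clock: 12.57
tool_pos: [0.6963, -0.129, 0.0033]
orientation: [179.9, -0.1, 15.0]
force: [0.2, 0.8, 6.9]
opening: 0.0336
```

The jaws are pressing on the rim from above (6.9 N up, opening under 37 mm), so the tips are higher still: about 24 mm above the reported TCP. I'll open, check the crucible, and go lower.

>>> jog_arm --motion '[{"offset":[0,0,0],"roll":0,"hand":52},{"offset":[0,0,0],"roll":0,"hand":52},{"offset":[0,0,0],"roll":0,"hand":52},{"offset":[0,0,0],"roll":0,"hand":52},{"offset":[0,0,-20],"roll":0,"hand":52},{"offset":[0,0,-50],"roll":0,"hand":52},{"offset":[0,0,-60],"roll":0,"hand":52},{"offset":[0,0,-60],"roll":0,"hand":52}]'

```text
clock: 13.23
tool_pos: [0.6974, -0.129, 0.0653]
orientation: [179.9, -0.3, 15.1]
force: [0.7, 0.5, 0.5]
opening: 0.052
```

Run:
```python
from h import *
o=ctrl.get_obs(); print(o['opening'],o['force'])
w=save('wrist','w10')['img']; b=save('side','s10')['img'][180:260,360:440]
i=np.hstack([cv2.resize(w[130:330,180:380],(400,400),interpolation=2),cv2.resize(b,(400,400),interpolation=2)]); cv2.imwrite('pics/c10.png',i[:,:,::-1])
print(w2px('w10',[.6945,-.129,.028]),w2px('s10',[.6945,-.129,.028]));T=toolT()
print(T[:3,3],[w2px('s10',(T@[0,s*.026,z,1])[:3]).round(1).tolist() for s in (-1,1) for z in (.011,-.024)],[w2px('w10',(T@[0.0095,s*.026,z,1])[:3]).round(1).tolist() for s in (-1,1) for z in (.011,-.024)])
```

```text
0.05196348063439616 [0.68130002 0.53781422 0.50457245]
[277.77217881 227.83018429] [397.19824701 226.80263235]
[ 0.69511375 -0.12877567  0.06184979] [[389.1, 215.7], [393.2, 207.1], [411.3, 226.9], [416.2, 218.5]] [[239.6, 224.2], [232.2, 242.8], [315.9, 224.2], [323.6, 242.8]]
```

View pics/c10.png

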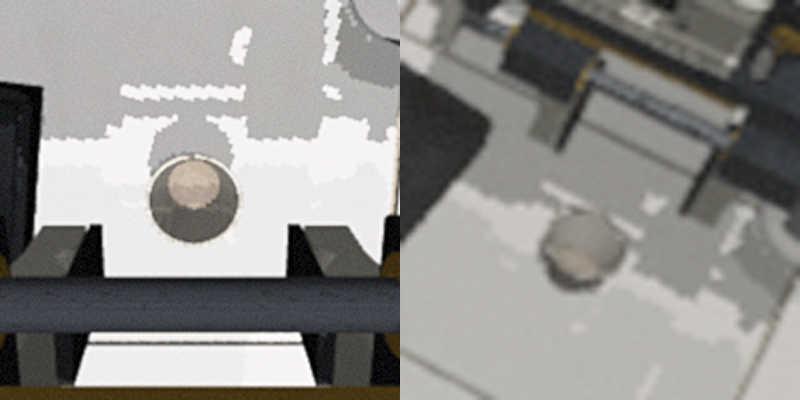

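The crucible is still upright and unmoved. Finger tips at crop (104,225)/(288,225) match a tip 24 mm behind the TCP exactly, so from here on tip height = TCP z + 0.024.

>>> jog_arm --motion '[{"offset":[-2,0,25],"roll":0,"hand":52},{"offset":[-2,0,45],"roll":0,"hand":52},{"offset":[-2,0,58],"roll":0,"hand":52},{"offset":[-2,0,66],"roll":0,"hand":52},{"offset":[-2,0,71],"roll":0,"hand":52},{"offset":[-2,0,71],"roll":0,"hand":52},{"offset":[-2,0,71],"roll":0,"hand":30},{"offset":[-2,0,71],"roll":0,"hand":30},{"offset":[-2,0,71],"roll":0,"hand":30},{"offset":[-2,0,71],"roll":0,"hand":30},{"offset":[-2,0,71],"roll":0,"hand":30},{"offset":[-2,0,71],"roll":0,"hand":30},{"offset":[-2,0,71],"roll":0,"hand":30}]'

```text
clock: 14.42
tool_pos: [0.6939, -0.1294, -0.0083]
orientation: [180.0, -0.1, 15.0]
force: [-0.1, -0.1, 6.8]
opening: 0.0344
```

>>> jog_arm --motion '[{"offset":[0,0,-3],"roll":0,"hand":30},{"offset":[0,0,-8],"roll":0,"hand":30},{"offset":[0,0,-16],"roll":0,"hand":30},{"offset":[0,0,-26],"roll":0,"hand":30},{"offset":[0,0,-38],"roll":0,"hand":30},{"offset":[0,0,-45],"roll":0,"hand":30},{"offset":[0,0,-45],"roll":0,"hand":30}]'

```text
clock: 15.0
tool_pos: [0.6948, -0.1295, 0.0387]
orientation: [179.9, -0.2, 15.0]
force: [1.4, -0.0, -0.1]
opening: 0.0341
```

Run:
```python
from h import *
o=ctrl.get_obs(); print(o['opening'],o['force'])
w=save('wrist','w11')['img']; b=save('side','s11')['img'][180:260,360:440]
i=np.hstack([cv2.resize(w[130:330,180:380],(400,400),interpolation=2),cv2.resize(b,(400,400),interpolation=2)]); cv2.imwrite('pics/c11.png',i[:,:,::-1])
T=toolT();print(T[:3,3])
go([.569,.326,.17],15)
```

```text
0.03413087320316696 [ 1.4302661  -0.04273574 -0.1080901 ]
[ 0.69343995 -0.12933202  0.03639546]
off [  -2.  -472.  -133.6] roll 0.0 yaw 15.02 tcp [ 0.6934 -0.1293  0.0364]
```

View pics/c11.png

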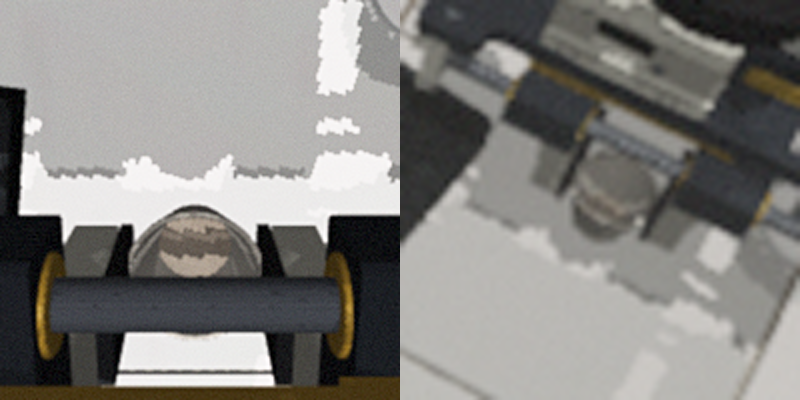

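The crucible is pinched by the rim, level, and clear of the bench. I'll lift high and carry it to the stand.

>>> jog_arm --motion '[{"offset":[0,0,-20],"roll":0,"hand":30},{"offset":[0,0,-50],"roll":0,"hand":30},{"offset":[0,-5,-85],"roll":0,"hand":30},{"offset":[0,-15,-115],"roll":0,"hand":30},{"offset":[0,-32,-134],"roll":0,"hand":30},{"offset":[0,-60,-134],"roll":0,"hand":30},{"offset":[0,-95,-134],"roll":0,"hand":30},{"offset":[0,-132,-134],"roll":0,"hand":30},{"offset":[0,-170,-134],"roll":0,"hand":30},{"offset":[0,-208,-134],"roll":0,"hand":30},{"offset":[0,-246,-134],"roll":0,"hand":30},{"offset":[-1,-284,-134],"roll":0,"hand":30},{"offset":[-1,-322,-134],"roll":0,"hand":30},{"offset":[-1,-360,-134],"roll":0,"hand":30},{"offset":[-2,-396,-134],"roll":0,"hand":30},{"offset":[-2,-428,-134],"roll":0,"hand":30},{"offset":[-2,-452,-134],"roll":0,"hand":30},{"offset":[-2,-466,-120],"roll":0,"hand":30},{"offset":[-2,-472,-100],"roll":0,"hand":30},{"offset":[-2,-472,-100],"roll":0,"hand":30}]'

```text
clock: 16.77
tool_pos: [0.566, 0.3261, 0.131]
orientation: [179.9, 0.4, 15.1]
force: [-1.1, -1.8, -1.7]
opening: 0.0346
```

```bash
cat >> h.py <<'E'
def fit(f,m,z,r,guess):
    "outline of mask -> circle of radius r at height z, least squares on image contour"
    from scipy.optimize import least_squares
    c=max(cv2.findContours(m.astype(np.uint8),0,1)[0],key=cv2.contourArea)[:,0]
    p=np.array([px2w(f,u,v,z) for u,v in c])[:,:2]; g=np.median(p,0)
    s=least_squares(lambda q:np.hypot(*(p-q[:2]).T)-q[2],[*g,r],loss='soft_l1',f_scale=.001).x
    print(f,'circle',s.round(4),'want r',r,'area',m.sum(),'bbox',c.min(0),c.max(0)); return s
E
python3 - <<'E'
from h import *
o=ctrl.get_obs(); print(o['opening'],o['force'].round(1),o['tool_pos'].round(4),o['joint_pos'].round(0))
w=save('wrist','w12')['img']; h=cv2.cvtColor(w,cv2.COLOR_RGB2HSV)
m=(h[...,0]>100)&(h[...,0]<130)&(h[...,1]>150)&(h[...,2]>60); m[240:]=0
fit('w12',m,.016,.0265,0)
s=cv2.imread('pics/side0.png'); h=cv2.cvtColor(s,cv2.COLOR_BGR2HSV); m=(h[...,0]>100)&(h[...,0]<130)&(h[...,1]>150); m[:,300:]=0
fit('side0',m,.016,.0265,0)
s=cv2.imread('pics/scene0.png'); h=cv2.cvtColor(s,cv2.COLOR_BGR2HSV); m=(h[...,0]>100)&(h[...,0]<130)&(h[...,1]>150); m[:,300:]=0
fit('scene0',m,.016,.0265,0)
# crucible rim in hand vs tool
T=np.load('pics/w11.npz')
E
```

```text
0.03456961745461425 [-1.1 -1.8 -1.7] [0.566  0.3261 0.131 ] [ 47.  22.  -7.  -0. -61.  58.]
w12 circle [0.5718 0.331  0.0247] want r 0.0265 area 1874 bbox [249 171] [298 218]
side0 circle [0.5708 0.3293 0.0215] want r 0.0265 area 183 bbox [217 136] [234 149]
scene0 circle [0.5687 0.3298 0.0206] want r 0.0265 area 144 bbox [226 160] [241 170]
```

Run:
```python
from h import *
w=save('wrist','w13')['img']; h=cv2.cvtColor(w,cv2.COLOR_RGB2HSV)
m=(h[...,0]>100)&(h[...,0]<130)&(h[...,1]>150)&(h[...,2]>60); m[240:]=0
fit('w13',m,.016,.0265,0)
go([.570,.329,-.001],15)
```

```text
w13 circle [0.5721 0.3317 0.0247] want r 0.0265 area 1844 bbox [249 171] [297 218]
off [  3.   -3.3 135.7] roll 0.001 yaw 15.05 tcp [0.5683 0.3253 0.1347]
```

>>> jog_arm --motion '[{"offset":[4,-4,25],"roll":0,"hand":30},{"offset":[4,-4,55],"roll":0,"hand":30},{"offset":[4,-4,85],"roll":0,"hand":30},{"offset":[4,-4,107],"roll":0,"hand":30},{"offset":[4,-4,120],"roll":0,"hand":30},{"offset":[4,-4,127],"roll":0,"hand":30},{"offset":[4,-4,132],"roll":0,"hand":30},{"offset":[4,-4,135],"roll":0,"hand":30},{"offset":[4,-4,135],"roll":0,"hand":30},{"offset":[4,-4,135],"roll":0,"hand":30}]'

```text
clock: 17.7
tool_pos: [0.5724, 0.3312, 0.0018]
orientation: [-180.0, -0.1, 15.0]
force: [0.2, -0.4, 0.1]
opening: 0.0342
```

>>> jog_arm --motion '[{"offset":[0,0,2],"roll":0,"hand":30},{"offset":[0,0,4],"roll":0,"hand":30},{"offset":[0,0,4],"roll":0,"hand":30},{"offset":[0,0,4],"roll":0,"hand":30}]'

```text
clock: 18.03
tool_pos: [0.5723, 0.3314, -0.0023]
orientation: [-180.0, -0.1, 15.0]
force: [-0.8, 1.2, 4.5]
opening: 0.0344
```

>>> jog_arm --motion '[{"offset":[0,0,0],"roll":0,"hand":54},{"offset":[0,0,0],"roll":0,"hand":54},{"offset":[0,0,0],"roll":0,"hand":54},{"offset":[0,0,0],"roll":0,"hand":54},{"offset":[0,0,0],"roll":0,"hand":54},{"offset":[0,0,-15],"roll":0,"hand":54},{"offset":[0,0,-45],"roll":0,"hand":54},{"offset":[0,0,-85],"roll":0,"hand":54},{"offset":[0,0,-125],"roll":0,"hand":70},{"offset":[0,0,-140],"roll":0,"hand":70},{"offset":[0,0,-140],"roll":0,"hand":70},{"offset":[0,0,-140],"roll":0,"hand":70}]'

```text
clock: 19.03
tool_pos: [0.5721, 0.3313, 0.1381]
orientation: [-179.9, -0.1, 15.0]
force: [1.3, 0.0, -1.0]
opening: 0.0692
```

Run:
```python
from h import *
w=save('wrist','w14')['img']; save('side','s14'); h=cv2.cvtColor(w,cv2.COLOR_RGB2HSV)
blue=((h[...,0]>100)&(h[...,0]<130)&(h[...,1]>120)); blue[240:]=0
ys,xs=np.nonzero(blue); x0,x1,y0,y1=xs.min(),xs.max(),ys.min(),ys.max(); print(x0,x1,y0,y1)
fit('w14',blue,.016,.0265,0)
# non-blue bright/grey inside ring = crucible
c=np.zeros_like(blue); c[y0-8:y1+1,x0:x1+1]=~blue[y0-8:y1+1,x0:x1+1]
import sys
for y in range(y0-8,y1+3,2): print(''.join('B' if blue[y,x] else ('#' if h[y,x,1]<60 and h[y,x,2]<150 else '.') for x in range(x0-12,x1+13)))
for p in ([.571,.330,.034],[.571,.330,.016]): print(w2px('w14',p))
go([.501,.193,.14],15)
```

```text
55 513 177 239
w14 circle [0.5704 0.331  0.0247] want r 0.0265 area 790 bbox [254 177] [301 224]
.............................................................................................................................................................#................................................................................................................................................................#....................................................................................................................................................................
...........................................................................................................................................................#.#................................................................................................................................................................#....................................................................................................................................................................
...................................
[... 16333 characters left out ...]
..B.B#..#BB.#B..BB.BB..B#..#.#..B##.B.B..BB.#B.B#.B....##BB.B###......................#
...........#.#.####.......#.#......#...#.....#.............#.....#.###..#..##....#.#...#.##...#...#.##.........#...............................................#.#######################################.################..............................................................................................................................................#...#...##.#.#.###.....#....#.#....##.......#....#...#.##...##....#....#...#.#.......................#.##.................##
[278.63519809 204.92388206]
[278.56861596 200.71554213]
off [-103.3  114.6   -4.1] roll 0.0 yaw 15.01 tcp [0.5711 0.3304 0.1357]
```

The map shows the crucible concentric inside the blue ring, so it is seated. Now the black bottle.

>>> jog_arm --motion '[{"offset":[-30,33,0],"roll":0,"hand":70},{"offset":[-60,66,0],"roll":0,"hand":70},{"offset":[-90,99,0],"roll":0,"hand":70},{"offset":[-103,114,0],"roll":0,"hand":70},{"offset":[-103,114,0],"roll":0,"hand":70},{"offset":[-103,114,0],"roll":0,"hand":70}]'

```text
clock: 19.63
tool_pos: [0.5007, 0.1924, 0.136]
orientation: [180.0, 0.1, 14.9]
force: [-0.1, 1.5, 0.9]
opening: 0.0695
```

```bash
cat >> h.py <<'E'
def amap(f,x0,x1,y0,y1,fn):
    im=cv2.imread(f'pics/{f}.png'); h=cv2.cvtColor(im,cv2.COLOR_BGR2HSV).astype(int)
    for y in range(y0,y1,2): print(y,''.join(fn(h[y,x]) for x in range(x0,x1)))
E
python3 - <<'E'
from h import *
save('wrist','w15')
p=w2px('w15',[.501,.193,.078]); print(p)
amap('w15',225,335,140,240,lambda h:' .:-=+*#%@'[min(9,h[2]//26)])
go([.501,.193,.02],15)
E
```

```text
[278.40718838 217.84215693]
140 ############@@%%%@@@@#%%#####**********#*############%#############***++++++++++++***#####*=:=###**+*#########
142 ###########%@@@@@@@@@@@@@@@@@@@@@@@@%%%%%#************#*##########################**+++++++=-=*#*****#########
144 ###*########%@@@@%#%@@@%**#%%@%**%%@%++#%%@@%*#%%%#++++**++++*********##########################****##########
146 ##############*#*#####*######*##***####*****+++++***++++++++++++==-===+++++*********#########*****############
148 ####*##########################################***#####****+++++++==-=**++++++++++++++++*****++**#############
150 ##########################*###########################*########**+=+==****+++++++++*+*+++++++*################
152 #####*##*####%%##%@%%%%@@%%%%#%@%%%#%@@%%%%@@%%%##%@%%%#%@@%%%#%%%#%##@@%%%%@@@#**###*****####################
154 ############%@@@@@@@@@@@@@@@@@@@@@@@@@@@@@@@@@@@@@@@@@@@@@@@@@@@@%%%#%@@@@@@@@@%##############################
156 #######%##%@@@@@@@@@@@@@@@@@@@@@@@@@@@@@@@@@@@%@@@%@@%@@@@@@@@@@@%#%%%@@@@@@@@@%%############################%
158 ####*%@@@@@@@@@@@@@@@@@@@@@@@@@@@
[... 4048 characters left out ...]
=---=----=---*@@@@@@@@@@@@@@@@@@@@@@@@@@@@@@@@@@@@@@@@
230 ++++++++#@@@@@@@@@@@@@@@@@@@@@@@@@@@*--===============---==-==---=--#@@@@@@@@@@@@@@@@@@@@@@@@@@@@@@@@@@@@@@@@@
232 +++++++++#%%@@@@@@@@@@@@@@@@@@@@@@@@@@#+=-===---===============--+##%@@@@@@@@@@@@@@@@@@@@@@@@@@@@@@@@@@@@@@@@@
234 ++++++++++*%@@@@@@@@@@@@@@@@@@@@@@@@@@@@@#+------==----------=*%%#%#%@@@@@@@@@@@@@@@@@@@@@@@@@@@@@@@@@@@@@@@@@
236 ++++++++++++#%%@@@@@@@@@@@@@@@@@@@@@@@@@@@@@@%#*+==--===+*#%@@@@@#%#%@@@@@@@@@@@@@@@@@@@@@@@@@@@@@@@@@@@@@@@@@
238 +++++++++++++++%@@@@@@@@@@@@@@@@@@@@@@@@@@@@@@@@@@@@@@@@@@@@@@@@%#%#%@@@@@@@@@@@@@@@@@@@@@@@@@@@@@@@@@@@@@@@@@
off [ -0.5   0.3 116.1] roll -0.0 yaw 14.99 tcp [0.5015 0.1935 0.1361]
```

Cap circle centre is at (277.3,216.5) against a predicted (278.4,217.8), so about 1 mm out. Descending.

>>> jog_arm --motion '[{"offset":[1,-1,30],"roll":0,"hand":70},{"offset":[1,-1,60],"roll":0,"hand":70},{"offset":[1,-1,85],"roll":0,"hand":70},{"offset":[1,-1,95],"roll":0,"hand":70},{"offset":[1,-1,103],"roll":0,"hand":70},{"offset":[1,-1,109],"roll":0,"hand":70},{"offset":[1,-1,113],"roll":0,"hand":70},{"offset":[1,-1,113],"roll":0,"hand":70}]'

```text
clock: 20.35
tool_pos: [0.5027, 0.1956, 0.0236]
orientation: [180.0, -0.0, 15.0]
force: [-0.5, 0.2, -0.4]
opening: 0.0699
```

>>> jog_arm --motion '[{"offset":[0,0,2],"roll":0,"hand":70},{"offset":[0,0,4],"roll":0,"hand":70},{"offset":[0,0,6],"roll":0,"hand":70},{"offset":[0,0,8],"roll":0,"hand":70},{"offset":[0,0,8],"roll":0,"hand":70}]'

```text
clock: 20.77
tool_pos: [0.5024, 0.1952, 0.0156]
orientation: [-180.0, 0.0, 15.0]
force: [-0.5, 0.4, -0.3]
opening: 0.0698
```

>>> jog_arm --motion '[{"offset":[0,0,0],"roll":0,"hand":36},{"offset":[0,0,0],"roll":0,"hand":36},{"offset":[0,0,0],"roll":0,"hand":36},{"offset":[0,0,0],"roll":0,"hand":36},{"offset":[0,0,0],"roll":0,"hand":36},{"offset":[0,0,0],"roll":0,"hand":36},{"offset":[0,0,0],"roll":0,"hand":36},{"offset":[0,0,0],"roll":0,"hand":36},{"offset":[0,0,0],"roll":0,"hand":36}]'

```text
clock: 21.52
tool_pos: [0.5025, 0.1952, 0.0157]
orientation: [180.0, 0.0, 15.0]
force: [0.8, -0.5, 0.6]
opening: 0.0405
```

>>> jog_arm --motion '[{"offset":[0,0,-10],"roll":0,"hand":36},{"offset":[0,0,-30],"roll":0,"hand":36},{"offset":[0,0,-60],"roll":0,"hand":36},{"offset":[0,0,-90],"roll":0,"hand":36},{"offset":[3,7,-112],"roll":0,"hand":36},{"offset":[8,20,-120],"roll":0,"hand":36},{"offset":[15,40,-120],"roll":0,"hand":36},{"offset":[26,67,-120],"roll":0,"hand":36},{"offset":[38,97,-120],"roll":0,"hand":36},{"offset":[50,128,-120],"roll":0,"hand":36},{"offset":[62,159,-120],"roll":0,"hand":36},{"offset":[74,190,-120],"roll":0,"hand":36},{"offset":[85,218,-120],"roll":0,"hand":36},{"offset":[93,240,-120],"roll":0,"hand":36},{"offset":[98,253,-120],"roll":0,"hand":36},{"offset":[101,259,-120],"roll":0,"hand":36},{"offset":[101,259,-110],"roll":0,"hand":36},{"offset":[101,259,-100],"roll":0,"hand":36},{"offset":[101,259,-100],"roll":0,"hand":36}]'

```text
clock: 23.1
tool_pos: [0.6648, -0.0277, 0.1127]
orientation: [-179.9, 0.2, 15.0]
force: [-0.1, 0.8, -0.9]
opening: 0.0403
```

Run:
```python
from h import *
o=ctrl.get_obs(); print(o['opening'],o['force'].round(1))
save('wrist','w16'); save('side','s16')
for p in ([.667,-.029,.022],[.667+.0535,-.029+.014,.022],[.713,.005,.022]): print(w2px('w16',p))
amap('w16',190,370,120,240,lambda h:' .:-=+*#%@'[min(9,h[2]//26)])
go([.667,-.029,.0207],15)
```

```text
0.040301649286714154 [-0.1  0.8 -0.9]
[279.86270726 205.48457214]
[280.44688419 145.58483536]
[256.72354787 147.91399329]
120 #############################################################=---+########################################*###########################*#@@@@@@@@@@@#*##*####***###**####*##*##*#***%
122 #############################################################+-=-+#####################################################################%@@@@@@@@@@@%%#############################@@
124 #############################################################+-==+######################################################################%@@@@@@@@@@@################################
126 #############################################################+-==+*##################################%%#################################%@@@@@@@@@@@###############################%
128 #############################################################+--=+*##################################@@@###############################%@@@@@@@@@@@###############################%@
130 #################################################
[... 9492 characters left out ...]
:.:::..::----:.....+%@@@@@@@@@@@@@@@@@@@@@@@@@@@@@@@@@@@@@@@@@@@@@@@@@@@@@
234 @@@@@@@@@@@@@@@@@@@@@@@@@@@@@@@@@@@@@@@@@#+=. ..............:::....::--====================-=========---:::::..::::::--::.. :#@@@@@@@@@@@@@@@@@@@@@@@@@@@@@@@@@@@@@@@@@@@@@@@@@@@@@@
236 @@@@@@@@@@@@@@@@@@@@@@@@@@@@@@@@@@@@@@@@@@@@#++--::.........:::.::-===-===---============================--:::...::::::-::. :#@@@@@@@@@@@@@@@@@@@@@@@@@@@@@@@@@@@@@@@@@@@@@@@@@@@@@@
238 ..........+@@@@@@@@@@@@@@@@@@@@@@@@@@@@@@@@@@@@@@@@@@@%%#+=+=::----============--==============-=============--::.:.:::::: .+@@@@@@@@@@@@@@@@@@@@@@@@@@@@@@@@@@@@@@%=...............
off [ 0.7  1.5 94.1] roll 0.002 yaw 15.1 tcp [ 0.6661 -0.0277  0.1148]
```

Run:
```python
from h import *
P=np.array([px2w('w16',u,v,.022) for u,v in ((238,150),(323,161),(315,239),(229,232))]); print(P.round(4),P.mean(0).round(4))
print([np.linalg.norm(P[i]-P[(i+1)%4]).round(4) for i in range(4)])
go([*P.mean(0)[:2],.0217],15)
```

```text
[[ 0.7068  0.0208  0.022 ]
 [ 0.7173 -0.0558  0.022 ]
 [ 0.6434 -0.0709  0.022 ]
 [ 0.6286  0.0116  0.022 ]] [ 0.6741 -0.0236  0.022 ]
[np.float64(0.0774), np.float64(0.0754), np.float64(0.0837), np.float64(0.0787)]
off [ 8.9 -1.9 93.1] roll 0.002 yaw 15.1 tcp [ 0.6661 -0.0277  0.1148]
```

>>> jog_arm --motion '[{"offset":[5,0,20],"roll":0,"hand":36},{"offset":[5,0,45],"roll":0,"hand":36},{"offset":[5,0,66],"roll":0,"hand":36},{"offset":[5,0,78],"roll":0,"hand":36},{"offset":[5,0,85],"roll":0,"hand":36},{"offset":[5,0,89],"roll":0,"hand":36},{"offset":[5,0,91],"roll":0,"hand":36},{"offset":[5,0,91],"roll":0,"hand":36},{"offset":[5,0,91],"roll":0,"hand":36}]'

```text
clock: 23.95
tool_pos: [0.6727, -0.0273, 0.0257]
orientation: [180.0, -0.1, 15.0]
force: [0.6, -1.2, -0.5]
opening: 0.0404
```

>>> jog_arm --motion '[{"offset":[0,0,2],"roll":0,"hand":36},{"offset":[0,0,4],"roll":0,"hand":36},{"offset":[0,0,5],"roll":0,"hand":36},{"offset":[0,0,5],"roll":0,"hand":36}]'

```text
clock: 24.28
tool_pos: [0.6726, -0.0274, 0.0206]
orientation: [180.0, -0.1, 15.0]
force: [-1.9, -0.3, 4.9]
opening: 0.0406
```

>>> jog_arm --motion '[{"offset":[0,0,0],"roll":0,"hand":68},{"offset":[0,0,0],"roll":0,"hand":68},{"offset":[0,0,0],"roll":0,"hand":68},{"offset":[0,0,0],"roll":0,"hand":68},{"offset":[0,0,0],"roll":0,"hand":68},{"offset":[0,0,-15],"roll":0,"hand":68},{"offset":[0,0,-45],"roll":0,"hand":68},{"offset":[0,0,-85],"roll":0,"hand":68},{"offset":[0,0,-120],"roll":0,"hand":70},{"offset":[3,-35,-120],"roll":0,"hand":70},{"offset":[3,-70,-120],"roll":0,"hand":70},{"offset":[3,-105,-120],"roll":0,"hand":70},{"offset":[3,-131,-120],"roll":0,"hand":70},{"offset":[3,-131,-120],"roll":0,"hand":70},{"offset":[3,-131,-120],"roll":0,"hand":70}]'

```text
clock: 25.53
tool_pos: [0.6406, 0.1014, 0.1397]
orientation: [-180.0, -0.0, 15.2]
force: [0.0, 0.2, 0.9]
opening: 0.0702
```

```bash
cat >> h.py <<'E'
def red(f,z,r,x0,x1,y0,y1):
    h=cv2.cvtColor(cv2.imread(f'pics/{f}.png'),cv2.COLOR_BGR2HSV)
    m=((h[...,0]<10)|(h[...,0]>170))&(h[...,1]>90); k=np.zeros_like(m); k[y0:y1,x0:x1]=m[y0:y1,x0:x1]; return k
E
python3 - <<'E'
from h import *
save('wrist','w17'); save('side','s17')
p=w2px('w17',[.642,.1,.078]); print(p)
k=red('w17',0,0,220,340,120,240); ys,xs=np.nonzero(k); print(xs.min(),xs.max(),ys.min(),ys.max())
fit('w17',k,.078,.0185,0)
for y in range(ys.min(),ys.max()+1,3): print(y,''.join('#' if c else '.' for c in k[y,225:335]))
go([.642,.1,.0157],15)
E
```

```text
[278.8829251  214.79299413]
259 300 191 233
w17 circle [0.6438 0.1003 0.0179] want r 0.0185 area 1419 bbox [259 191] [300 233]
191 ..................................................########....................................................
194 ...........................................######################.............................................
197 ........................................##############################........................................
200 ......................................##################################......................................
203 ....................................#####################################.....................................
206 ...................................#######################################....................................
209 ..................................#########################################...................................
212 ..................................##########################################..................................
215 ..................................#########################################...................................
218 ..................................#########################################...................................
221 ...................................#######################################....................................
224 .....................................####################################.....................................
227 .......................................###############################........................................
230 ...........................................########################...........................................
233 .................................................############.................................................
off [  1.1   0.  123.9] roll 0.001 yaw 15.04 tcp [0.6409 0.0997 0.1396]
```

Red cap circle: centre (0.6438, 0.1003), radius 17.9 mm against 18.5 expected. Descending.

>>> jog_arm --motion '[{"offset":[2,0,30],"roll":0,"hand":70},{"offset":[2,0,60],"roll":0,"hand":70},{"offset":[2,0,88],"roll":0,"hand":70},{"offset":[2,0,106],"roll":0,"hand":70},{"offset":[2,0,117],"roll":0,"hand":70},{"offset":[2,0,123],"roll":0,"hand":70},{"offset":[2,0,123],"roll":0,"hand":70},{"offset":[2,0,123],"roll":0,"hand":36},{"offset":[2,0,123],"roll":0,"hand":36},{"offset":[2,0,123],"roll":0,"hand":36},{"offset":[2,0,123],"roll":0,"hand":36},{"offset":[2,0,123],"roll":0,"hand":36},{"offset":[2,0,123],"roll":0,"hand":36},{"offset":[2,0,123],"roll":0,"hand":36},{"offset":[2,0,123],"roll":0,"hand":36},{"offset":[2,0,123],"roll":0,"hand":36}]'

```text
clock: 26.97
tool_pos: [0.6434, 0.1005, 0.0174]
orientation: [180.0, -0.1, 15.0]
force: [-1.0, -1.2, 5.7]
opening: 0.0398
```

>>> jog_arm --motion '[{"offset":[0,0,-8],"roll":0,"hand":36},{"offset":[0,0,-25],"roll":0,"hand":36},{"offset":[0,0,-52],"roll":0,"hand":36},{"offset":[0,0,-80],"roll":0,"hand":36},{"offset":[0,-4,-95],"roll":0,"hand":36},{"offset":[-3,-15,-100],"roll":0,"hand":36},{"offset":[-6,-35,-100],"roll":0,"hand":36},{"offset":[-10,-59,-100],"roll":0,"hand":36},{"offset":[-14,-83,-100],"roll":0,"hand":36},{"offset":[-17,-101,-100],"roll":0,"hand":36},{"offset":[-19,-111,-100],"roll":0,"hand":36},{"offset":[-19,-113,-100],"roll":0,"hand":36},{"offset":[-19,-113,-100],"roll":0,"hand":36},{"offset":[-19,-113,-100],"roll":0,"hand":36}]'

```text
clock: 28.13
tool_pos: [0.5949, 0.2043, 0.1162]
orientation: [180.0, 0.1, 15.0]
force: [-0.1, -0.7, -1.2]
opening: 0.0399
```

Run:
```python
from h import *
o=ctrl.get_obs(); print(o['opening'],o['force'].round(1))
save('wrist','w18'); save('side','s18')
k=red('w18',0,0,170,400,100,226); ys,xs=np.nonzero(k); print(xs.min(),xs.max(),ys.min(),ys.max())
print([(y,np.nonzero(k[y])[0].min(),np.nonzero(k[y])[0].max()) for y in range(ys.min()+1,226,6)])
P=np.array([px2w('w18',u,v,.022) for u,v in ((xs.min(),ys[xs==xs.min()].mean()),(xs[ys==ys.min()].mean(),ys.min()),(xs.max(),ys[xs==xs.max()].mean()))]); print(P.round(4))
print(w2px('w18',[.596,.205,.022]))
go([.596,.205,.0224],15)
```

```text
0.03990795826882263 [-0.1 -0.7 -1.2]
228 322 153 225
[(154, np.int64(238), np.int64(246)), (160, np.int64(234), np.int64(289)), (166, np.int64(234), np.int64(320)), (172, np.int64(233), np.int64(322)), (178, np.int64(232), np.int64(321)), (184, np.int64(232), np.int64(320)), (190, np.int64(231), np.int64(319)), (196, np.int64(231), np.int64(318)), (202, np.int64(230), np.int64(317)), (208, np.int64(229), np.int64(316)), (214, np.int64(229), np.int64(314)), (220, np.int64(228), np.int64(313))]
[[0.5687 0.2469 0.022 ]
 [0.6345 0.2512 0.022 ]
 [0.637  0.1731 0.022 ]]
[277.19288305 205.37468468]
off [ 1.  -0.9 94. ] roll -0.0 yaw 14.97 tcp [0.5954 0.2039 0.1164]
```

>>> jog_arm --motion '[{"offset":[2,-3,20],"roll":0,"hand":36},{"offset":[2,-3,45],"roll":0,"hand":36},{"offset":[2,-3,66],"roll":0,"hand":36},{"offset":[2,-3,78],"roll":0,"hand":36},{"offset":[2,-3,85],"roll":0,"hand":36},{"offset":[2,-3,89],"roll":0,"hand":36},{"offset":[2,-3,90],"roll":0,"hand":36},{"offset":[2,-3,90],"roll":0,"hand":36},{"offset":[2,-3,90],"roll":0,"hand":36}]'

```text
clock: 28.98
tool_pos: [0.5971, 0.2084, 0.0278]
orientation: [-180.0, -0.1, 15.0]
force: [-0.3, -0.1, -0.5]
opening: 0.0398
```

>>> jog_arm --motion '[{"offset":[0,0,2],"roll":0,"hand":36},{"offset":[0,0,4],"roll":0,"hand":36},{"offset":[0,0,5],"roll":0,"hand":36},{"offset":[0,0,5],"roll":0,"hand":36}]'

```text
clock: 29.32
tool_pos: [0.5969, 0.2083, 0.0224]
orientation: [-180.0, -0.1, 15.0]
force: [-1.3, -0.6, 3.4]
opening: 0.0398
```

>>> jog_arm --motion '[{"offset":[0,0,0],"roll":0,"hand":66},{"offset":[0,0,0],"roll":0,"hand":66},{"offset":[0,0,0],"roll":0,"hand":66},{"offset":[0,0,0],"roll":0,"hand":66},{"offset":[0,0,0],"roll":0,"hand":66},{"offset":[0,0,-15],"roll":0,"hand":66},{"offset":[0,0,-45],"roll":0,"hand":66},{"offset":[0,0,-85],"roll":0,"hand":66},{"offset":[0,0,-125],"roll":0,"hand":66},{"offset":[0,0,-165],"roll":0,"hand":66},{"offset":[-30,-30,-180],"roll":0,"hand":66},{"offset":[-60,-60,-180],"roll":0,"hand":66},{"offset":[-90,-90,-180],"roll":0,"hand":66},{"offset":[-120,-120,-180],"roll":0,"hand":66},{"offset":[-150,-150,-180],"roll":0,"hand":66},{"offset":[-180,-180,-180],"roll":0,"hand":66},{"offset":[-180,-210,-180],"roll":0,"hand":66},{"offset":[-180,-240,-180],"roll":0,"hand":66},{"offset":[-180,-240,-180],"roll":0,"hand":66}]'

```text
clock: 30.9
tool_pos: [0.3589, 0.3975, 0.202]
orientation: [-179.9, -0.1, 15.2]
force: [1.7, -0.1, 0.4]
opening: 0.0659
```

Run:
```python
from h import *
o=ctrl.get_obs(); print(o['tool_pos'],o['force'].round(1),o['clock'])
a=save('side','s20')['img'][120:270,170:440]; b=save('scene','c20')['img'][140:265,170:430]
i=np.vstack([cv2.resize(a,(600,333),interpolation=2),cv2.resize(b,(600,288)[:2],interpolation=2)[:267]]); cv2.imwrite('pics/fin.png',i[:,:,::-1])
for n,p in dict(redcap=[.597,.208,.083],blackcap=[.6726,-.0274,.083],knob=[.528,.077,.044],cruc=[.571,.33,.034]).items(): q=w2px('s20',p); print(n,((q-[170,120])*[600/270,333/150]).round(0))
d0=cv2.imread('pics/side0.png').astype(int);d1=cv2.imread('pics/s20.png').astype(int)
for n,(x0,x1,y0,y1) in dict(timer=(306,345,224,258),tape=(186,213,160,184)).items(): print(n,abs(d0-d1)[y0:y1,x0:x1].mean().round(1))
```

```text
[0.35885318 0.39748747 0.20195352] [ 1.7 -0.1  0.4] 30.9
redcap [209.  59.]
blackcap [424. 156.]
knob [244. 193.]
cruc [122.  39.]
timer 2.8
tape 5.3
```

View pics/fin.png

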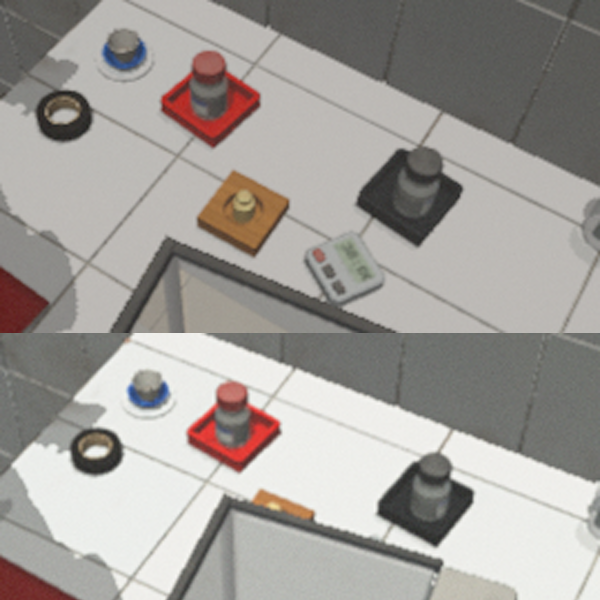

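The final view shows all four items in place and upright: red cap (209,62), black cap (424,160), knob (244,197) and crucible (122,40). All are within a few pixels of the predictions. The timer and tape roll look unchanged.

```bash
python3 -c "
from plant import order
print(order.close_job())"
```

```text
the job is handed in; nothing more can be done
None
```

I put all four items in their places, released them, moved the arm clear and handed the job in at about 31 s of the 102 s allowed. No verdict was given.

**Final checks:**
- The last side picture shows all four items upright. The red bottle, black bottle and weight are also within a few pixels of where I aimed them.
- The wrist camera showed the crucible concentric in the blue dish.
- The timer and tape roll look unmoved: their patches of the side picture are almost the same as at the start.
- The wrist force was last read at about 1.7 N, with the arm touching nothing in the last picture.

**Disagreements along the way:**
- **Fingertip position:** the tips were about 24 mm behind the reported TCP, not the stated 11 mm ahead. The first weight and crucible grasps were too high because of this. The weight was left standing and the crucible's rim was pressed with about 7 N, but neither was disturbed, and I corrected for the offset from then on.
- **Weight grip:** I ended up carrying the weight by its knob, which held.
- **Black tray position:** the side and wrist cameras differed by about 8 mm, so I placed the bottle between the two estimates, within the 22 mm tolerance.

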